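Charge and close the grinding jar, then start the mill

TASK

Put all the steel grinding slugs into the open jar on the mill, set the lid level on the jar, find the thread start (turning the lid back helps) and screw it clockwise until it is fully tight. Then press the mill's recessed start button fully in for a moment with the pen from the tray, and lay the pen back in the tray. Never press the button while the lid is not tight, and do not knock over the beaker or the dropper bottle.

Things in the scene. Friction and masses are not known exactly. Their poses are not given: they have to be found in the camera images.
- slug_1_mid (a point): centre of a steel grinding slug: octagonal bar 20 mm across flats, 26 mm long, 65 g; all alike, three to five are present (None: absent). z: its long axis; x: normal to a flat (flats every 45 degrees about z). At first it stands upright on the bench.
- slug_2_mid (a point): centre of a steel grinding slug: octagonal bar 20 mm across flats, 26 mm long, 65 g; all alike, three to five are present (None: absent). z: its long axis; x: normal to a flat (flats every 45 degrees about z). At first it stands upright on the bench.
- slug_3_mid (a point): centre of a steel grinding slug: octagonal bar 20 mm across flats, 26 mm long, 65 g; all alike, three to five are present (None: absent). z: its long axis; x: normal to a flat (flats every 45 degrees about z). At first it stands upright on the bench.
- slug_4_mid (a point): centre of a steel grinding slug: octagonal bar 20 mm across flats, 26 mm long, 65 g; all alike, three to five are present (None: absent). z: its long axis; x: normal to a flat (flats every 45 degrees about z). At first it stands upright on the bench.
- slug_5_mid (a point): centre of a steel grinding slug: octagonal bar 20 mm across flats, 26 mm long, 65 g; all alike, three to five are present (None: absent). z: its long axis; x: normal to a flat (flats every 45 degrees about z). At first it stands upright on the bench.
- lid_grip (a point): centre of the hexagonal grip boss on top of the steel screw lid (0.25 kg), on its axis. Boss 36 mm across flats, 22 mm high; 11 mm below this point is the top of the lid's plate, 17 mm below it the plate's lower face, which comes to rest on the jar's rim. z up; x normal to a flat (flats every 60 degrees). At first the lid stands on the bench, boss up.
- lid: the lid; origin on its axis at the skirt's lower edge, 32.5 mm below lid_grip; same axes. 83 mm in diameter, 43.5 mm high in all. Skirt 15.5 mm deep, 75 mm wide inside, with three lugs at 0, 120 and 240 degrees from the lid's x: 7.5 mm wide, 4 mm high, 1.5 mm above the skirt's edge, reaching in to 33 mm from the axis.
- lid_lug (a point): centre of the lid's first lug, 35 mm from the lid's axis along the lid's x, 29 mm below lid_grip; axes as the lid's
- jar_rim (a point): centre of the jar's mouth at its rim, 95 mm above the bench; the jar is clamped in the mill and cannot move. x: the mill's axis from its front (towards the robot) to its back; y: to the mill's left; z up. Mouth 54 mm wide, 68 mm deep, its floor domed 7 mm in the middle (slugs let in above one another may still stack); neck 62 mm outside, bevelled at the rim. The mill's console, to the right, stays 7 mm lower.
- jar_stop_a (a point): where the centre of the lid's first lug lies when the lid is tight: at this point or at stop b or c, 120 degrees apart round the jar's axis, 35 mm from it, 12 mm below the rim; this one at 0 degrees from the mill's x. Axes as the mill's. Tightening is clockwise from above.
- jar_stop_b (a point): second stop, at 120 degrees (counterclockwise from above). Thread: three equal ridges on the neck, 4 to 10 mm below the rim, 73 mm over all. Each runs from its higher start, 67 degrees counterclockwise of a stop point, down clockwise past that point, and ends there in a stop that the lug meets. Gaps lie between the ridges.
- jar_stop_c (a point): third stop, at 240 degrees. A lid set on with its lugs over the ridges stays 7 to 11 mm too high; turned back (counterclockwise, at most 100 degrees) it can sink onto the rim when its lugs stand in the gaps, 73 to 100 degrees counterclockwise of the stop points; then clockwise 75 to 100 degrees the lugs run under the ridges to the stops: tight.
- button_face (a point): centre of the front of the start button, a round cap 16 mm wide facing the mill's -x (to the robot); pressed, it moves along the mill's +x. It lies 9 mm deep in a square recess 19 mm wide in the console's upright front panel (110 mm wide, 22 to 88 mm above the bench), 52 mm above the bench. The base plate, 22 mm high, juts 5 mm before the panel.
- start_button (a joint): travel of the start button, m: 0 out, 0.004 fully in; a spring pushes it out, about 1.5 N to start and 5 N fully in
- pen_mid (a point): centre of the pen, 152 mm long, 10 mm wide and high, 11 g; y is its long axis (ends 76 mm either way), z up as it lies at first in the tray. Either end may press. Beside it in the tray lies a steel spatula (188 mm long, 14 mm wide, 5 mm high), which is not needed.
- pen: the pen; origin 5 mm below pen_mid, same axes
- tray_in (a point): centre of the inner floor of the fixed aluminium tray, 4 mm above the bench; inside 202 mm along x and 122 mm along y, walls 4 mm thick, tops 10 mm above the bench. At first the pen lies about along the tray's x on its +y half, the spatula on its -y half.
- beaker_mid (a point): centre of a small glass beaker, 54 mm wide, 69 mm high, standing on the bench; a bystander
- dropper_mid (a point): centre of a dropper bottle, 37 mm wide, 133 mm high, standing on the bench; a bystander
Not all that is in view belongs to the job. Leave any black, brown or green look-alike of the part that bears slug_2_mid alone.

How it is judged:
On the way, in this order (a step that is already met when the one before it is completed fails the run):
1. every slug is in the jar (horizontal distance between each of slug_1_mid, slug_2_mid, slug_3_mid, slug_4_mid, slug_5_mid and jar_rim below 0.027 m and z of slug_1_mid in the frame of jar_rim between -0.08 and -0.01 m and z of slug_2_mid in the frame of jar_rim between -0.08 and -0.01 m and z of slug_3_mid in the frame of jar_rim between -0.08 and -0.01 m and z of slug_4_mid in the frame of jar_rim between -0.08 and -0.01 m and z of slug_5_mid in the frame of jar_rim between -0.08 and -0.01 m), for 0.2 s.
2. the lid is screwed tight on the jar, with the slugs inside (all of step 1 and (distance between lid_lug and jar_stop_a below 0.006 m or distance between lid_lug and jar_stop_b below 0.006 m or distance between lid_lug and jar_stop_c below 0.006 m)), for 0.2 s.
3. the start button is pressed in with the pen (value of joint start_button above 0.003 m and contact force between pen and start_button above 0.5 N), for 0.15 s.
At the end, for the whole second after the job is handed in: Slugs inside the jar (centres 10 mm or more below the rim); lid tight (first lug within 6 mm of a stop site); pen in the tray (centre within 60 mm of its centre along x, 61 mm along y, under 16 mm above its floor); button out; all at rest. On the way the pen held the button 3 mm in for 0.15 s (all of step 2 and x of pen_mid in the frame of tray_in between -0.06 and 0.06 m and y of pen_mid in the frame of tray_in between -0.061 and 0.061 m and z of pen_mid in the frame of tray_in below 0.016 m and value of joint start_button below 0.001 m and linear speed of each of pen, lid below 0.02 m/s); the robot touches nothing.
It fails at once if the start button is pressed while the lid is not tight (value of joint start_button above 0.003 m and not (distance between lid_lug and jar_stop_a below 0.006 m or distance between lid_lug and jar_stop_b below 0.006 m or distance between lid_lug and jar_stop_c below 0.006 m)).
It fails at once if the beaker is knocked over (angle between beaker_mid's own z axis and vertical above 0.6 rad).
It fails at once if the dropper bottle is knocked over (angle between dropper_mid's own z axis and vertical above 0.6 rad).
Of slug_1, slug_2, slug_3, slug_4, slug_5 only 3 to 5 are there at a start; the rules pass over those that are not, and their reading is None.
At some moment in a run one of lid, slug_1, slug_2, slug_3, slug_4, slug_5 may be knocked a few centimetres aside while the robot is not near it.
Once in a run the grip may slacken for a moment while it holds something.
It also fails if it takes over 210 s, if anything falls off the work surface, if the arm or the gripper's body presses on something with over 40 N, if the wrist force passes 120 N, or if a joint passes its speed limit or range.

ROBOT

A 6-joint arm with a two-finger parallel gripper is mounted at the origin on a cart in front of the work surface, level with it; the furniture and walls round the work are solid. World frame = base frame: x ahead of the robot, y to its left, z up, the work surface at z = 0. Lengths are in m, angles in rad, forces in N, time in s.
With the tool pointing down it reaches from about 0.275 to 0.75 m from the base axis. Payload 10.2 kg.
Tool frame: the origin (TCP) lies at the very end of the fingers, on their centre line; the grasp point (between the pads) lies 19 mm behind it; z points along the fingers, y is the line along which they close (so a half turn about z gives the same grasp; the last joint's range is limited). The gripper opens to 88 mm and grips with 3 to 60 N. Pads are 18 mm wide; open, the fingers measure 123 mm over their backs; the gripper's body (75 mm by 187 mm) begins 45 mm behind the grasp point.
Start: joints at [1.021, 0.313, 1.498, -0, 1.331, -0.223], TCP at [0.169, 0.497, 0.239] pointing down, gripper open.
Joint ranges: [-2.94, 2.94], [-0.97, 2.17], [0.19, 2.56], [-1.23, 4.37], [0.02, 3.11], [-2.88, 2.88]. Speed limits (rad/s): [2.39, 2.39, 3.01, 3.14, 3.14, 3.14].

INTERFACE

Orientations are given as [roll, pitch, yaw] about the fixed x, y, z axes, in that order (R = Rz(yaw) Ry(pitch) Rx(roll)).
In Python, from cell import r, viewer gives the robot as it stands.
- The arm moves only by the tool move_arm, never from a script. Its argument "increments" is a list that holds one entry, the list of rows, each a list of 7 numbers: the shift along the tool's x, y, z normalised to -1 to 1, where 1 is 0.05 m, then the turn, a rotation vector about the tool's x, y, z normalised to -1 to 1, where 1 is 8 degrees, then the opening in per cent of the stroke, from 0 (shut) to 100 (fully open). A call has 1 to 12 rows; each row shifts and turns the commanded pose from where the row before left it, along the tool's axes as they then stand; what a row does not reach is not made up. A row lasts 1/10 s, in which the tool goes at most 50 mm and 8.59 degrees, less where a joint would pass 70% of its speed; a pose out of reach is approached as far as the arm can. A call with a number of a shift or a turn outside -1 to 1 is refused whole. A call with a gripper value outside its range is refused whole. The fingers move at their own pace and stop on an object; the grip force is fixed at half the most. Time passes only in rows, so rows that do not move let the fingers close. It gives the time, the measured TCP pose, the force, the opening and the grip force at its end, in the units of the state.
- r.get_state(): the state, without advancing time (a new reading comes with each control period).
- viewer.camera(name): name is "scene" or "top" or "wrist"; returns the picture (400x640x3 uint8, red, green, blue); there is no depth.
- viewer.get_calibration(name): a dict with "fx", "fy", "cx", "cy" (pixels), "k1" (the pictures are not rectified: a ray, as slopes to the right and down, at radius r is drawn at 1 + k1 r^2 times it, then the intrinsics apply), "eye" and "orientation" of the camera in the world. Camera axes: x right, y down, z forward; pixel columns grow to the right and rows downward; lengths in m; the calibration is good to about 2 mm. A picture is of the moment at which its call begins: read the wrist's pose just before it. get_calibration takes no time and is no camera call; for the wrist camera it gives the pose at the moment of the call.
- r.hand_in(): hands the job in; it is judged then, once.
The state is a dict: "clock": time; "joints": joint angles; "qvel": joint speeds; "joint_efforts": joint torques, N m; "position": TCP position; "orientation": TCP orientation; "contact_force": force on the tool from outside, world axes, zero at the start; "ft_torque": the same for the moment, N m; "gripper_width": finger opening in m; "gripper_force": force on a finger pad.
Only numpy, scipy, OpenCV 4.12 (cv2) and the standard library are available. Lean on these libraries where they do the work, as an engineer would, in place of code of your own. Each camera call takes 0.05 s, during which the arm holds its last target. There are 200 camera calls.

## Working session

There is one attempt and no reset: what is moved stays moved. The work goes in short steps, Python scripts to look and compute and a tool call to move; the robot and the scene stay as the last step left them, time stands still between calls to the robot, and variables do not carry over. Pictures are saved under pics/ and viewed, at most 14 in all, crops included, and the job is handed in when it is done.

Besides the shell and the picture viewer there is one more tool, called after ">>>" in YAML: its name, and indented under it one key for each argument. move_arm: Moves the arm, as the interface text tells. Scaled input: -1 to 1 covers 0.05 m each way for a shift and 8 degrees each way for a turn. Its arguments: {"type":"object","properties":{"increments":{"type":"array"}},"required":["increments"]}

```bash
ls; mkdir -p pics; cat > h.py <<'E'
import numpy as np, cv2
from scipy.spatial.transform import Rotation as R
from cell import r, viewer
def shot(name, fn, crop=None, scale=1):
    im=viewer.camera(name)[:,:,::-1]
    cv2.imwrite('pics/raw_'+fn,im)
    if crop: x0,y0,x1,y1=crop; im=im[y0:y1,x0:x1]
    if scale!=1: im=cv2.resize(im,None,fx=scale,fy=scale,interpolation=cv2.INTER_CUBIC)
    cv2.imwrite('pics/'+fn,im)
def rot(o):
    o=np.array(o,float)
    if o.shape==(3,3): return o
    return R.from_euler('xyz',o).as_matrix()
def pix2w(cal,u,v,z):
    a=np.array([(u-cal['cx'])/cal['fx'],(v-cal['cy'])/cal['fy']]); s=a.copy()
    for _ in range(20): s=a/(1+cal['k1']*(s@s))
    d=rot(cal['orientation'])@np.array([s[0],s[1],1]); e=np.array(cal['eye'])
    return e+d*(z-e[2])/d[2]
def w2pix(cal,p):
    c=rot(cal['orientation']).T@(np.array(p)-np.array(cal['eye'])); s=c[:2]/c[2]; s=s*(1+cal['k1']*(s@s))
    return s[0]*cal['fx']+cal['cx'],s[1]*cal['fy']+cal['cy']
E
python3 - <<'E'
from h import *
s=r.get_state(); print(s)
for n in('top','scene','wrist'): print(n,viewer.get_calibration(n))
shot('top','top.png',None,1.25); shot('scene','scene.png',None,1.25)
E
```

```text
pics
{'clock': 0.0, 'joints': array([ 1.02060294e+00,  3.13455637e-01,  1.49841722e+00, -4.46515674e-06,
        1.33103460e+00, -2.23403188e-01]), 'qvel': array([ 0.00101906, -0.00183031,  0.00078649, -0.00202061, -0.00121002,
        0.00065727]), 'joint_efforts': array([-1.94700056e-04, -4.02203536e+01, -2.52273309e+01,  6.94213249e-02,
        3.51868733e-02, -6.26909195e-05]), 'position': array([0.16840834, 0.4969936 , 0.23816567]), 'orientation': array([-3.14030956e+00, -2.87066134e-04,  2.81480333e+00]), 'contact_force': array([ 1.35943501,  0.90447849, -0.10861111]), 'ft_torque': array([-0.05275768,  0.03109276,  0.06895343]), 'gripper_force': 0.0, 'gripper_width': 0.08817911973443401}
top {'fx': 423.25681695370383, 'fy': 423.25681695370383, 'cx': 316.1464721632817, 'cy': 196.16242629797304, 'k1': -0.08026366999125976, 'eye': array([0.50140829, 0.06349768, 1.23313658]), 'orientation': array([-3.06044602, -0.01149353, -1.54165142])}
scene {'fx': 498.892347496818, 'fy': 498.892347496818, 'cx': 321.97876872219723, 'cy': 200.803281433391, 'k1': -0.03687035469845511, 'eye': array([0.09066383, 0.9710573 , 0.61123868]), 'orientation': array([-2.05064533e+00,  1.29553527e-03, -2.64401311e+00])}
wrist {'fx': 305.1540547846969, 'fy': 305.1540547846969, 'cx': 319.65459860366417, 'cy': 200.5704032720013, 'k1': -0.04926455031750047, 'eye': array([0.09973321, 0.52109718, 0.38444542]), 'orientation': array([2.85431568e+00, 1.79620793e-03, 1.24397399e+00])}
```

View pics/top.png

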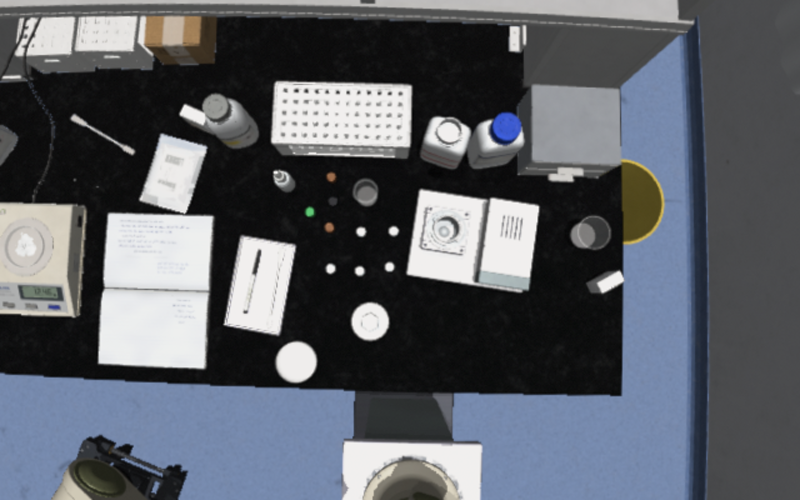

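View pics/scene.png

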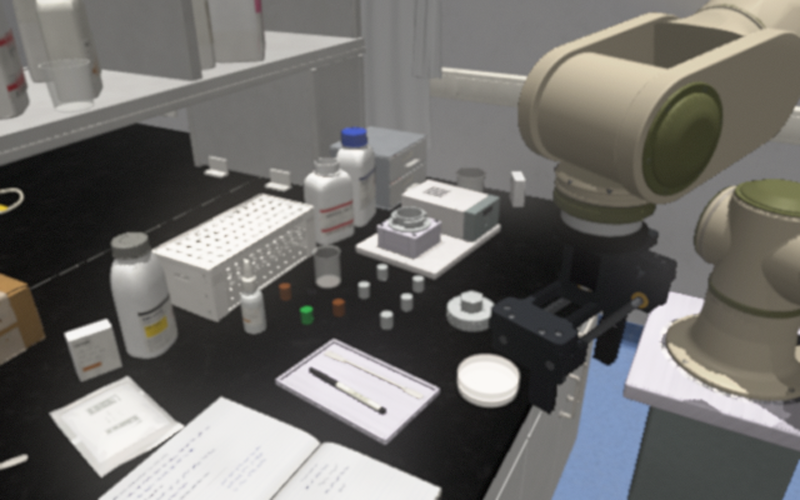

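The top view shows five plain white/steel dots at (361,232), (393,231), (331,269), (360,271) and (389,267), which are the slugs. Brown (331,177) and (329,227), black (333,201) and green (310,212) are look-alikes. The lid is at (370,321), the jar at (444,230), and the pen is the black stick at (252,280). I'll confirm with an enlarged crop.

```bash
python3 - <<'E'
from h import *
im=cv2.imread('pics/raw_top.png')
c=cv2.resize(im[130:280,230:430],None,fx=4,fy=4,interpolation=cv2.INTER_CUBIC)
cv2.imwrite('pics/c1.png',c)
E
```

```text
(no output)
```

View pics/c1.png

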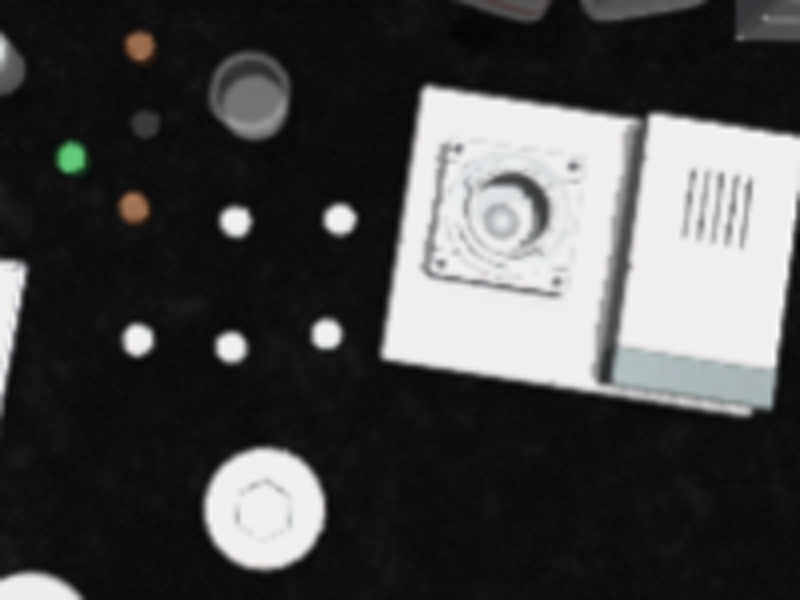

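The crop confirms it: five steel-white slugs at (236,221), (340,219), (138,340), (231,347) and (327,334), and the coloured ones are left alone. The lid boss is at (264,511) and the jar mouth at about (508,213).

```bash
python3 - <<'E'
from h import *
cal=viewer.get_calibration('top')
f=lambda u,v,z: np.round(pix2w(cal,230+u/4,130+v/4,z)[:2],4)
im=cv2.imread('pics/raw_top.png'); g=(im.min(2)>120).astype('u1')
n,l,st,ce=cv2.connectedComponentsWithStats(g[150:240,250:325])
for i in range(1,n):
    if 10<st[i,4]<2000:
        u,v=ce[i]; print(st[i,4],np.round([(u+20)*4,(v+20)*4]),np.round(pix2w(cal,u+250,v+150,.022),4))
print('lid',f(264,511,.0435),'jar',f(508,213,.095))
print('plate edges',f(382,357,.022),f(422,87,.022),f(605,386,.022))
print('console front top',f(610,376,.088),f(770,408,.088), 'top back edge', f(612,347,.088),f(776,372,.088))
print('beaker',f(250,100,.03),'green',f(71,157,.026))
for a in [(130,40),(142,205)]: print(f(*a,.026))
p=lambda u,v,z: np.round(pix2w(cal,u/1.25,v/1.25,z)[:2],4)
print('pen',p(261,251,.014),p(245,311,.014),'tray',p(241,237,.01),p(295,243,.01),p(278,334,.01),p(225,327,.01),'drop',p(284,181,.06))
print(pix2w(cal,300/1.25,360/1.25,.01))
E
```

```text
46 [257. 119.] [0.7041 0.1188 0.022 ]
49 [338. 217.] [0.6343 0.0584 0.022 ]
44 [234. 220.] [0.6303 0.133  0.022 ]
46 [136. 338.] [0.5432 0.2    0.022 ]
43 [324. 332.] [0.5512 0.0654 0.022 ]
48 [229. 345.] [0.5399 0.1331 0.022 ]
lid [0.4245 0.1038] jar [ 0.6327 -0.0565]
plate edges [0.5349 0.0238] [7.311e-01 1.000e-04] [ 0.5187 -0.1366]
console front top [ 0.5246 -0.129 ] [ 0.5059 -0.2389] top back edge [ 0.5443 -0.13  ] [ 0.5304 -0.2427]
beaker [0.7163 0.124 ] green [0.6717 0.2515]
[0.7584 0.2126]
[0.6385 0.199 ]
pen [0.5781 0.3625] [0.4388 0.3931] tray [0.6096 0.4122] [0.5994 0.285 ] [0.3886 0.3154] [0.4003 0.4391] drop [0.7347 0.3074]
[0.33114166 0.26247734 0.01      ]
```

>>> move_arm:
  increments:
    - [[0,0,0,0,0,0.99,45],[0,0,0,0,0,0.99,45],[0,0,0,0,0,0.99,45],[0,0,0,0,0,0.99,45],[0,0,0,0,0,0.99,45],[0,0,0,0,0,0.99,45],[0,0,0,0,0,0.99,45],[0,0,0,0,0,0.99,45],[0,0,0,0,0,0.99,45]]

```text
clock: 1.0
position: [0.1685, 0.4971, 0.2384]
orientation: [-3.141, 0.001, 1.565]
contact_force: [-0.6, 0.1, 0.1]
gripper_width: 0.0395
gripper_force: 0.0
```

>>> move_arm:
  increments:
    - [[-0.6,0.6,0,0,0,0,45],[-0.6,0.6,0,0,0,0,45],[-0.6,0.6,0,0,0,0,45],[-0.6,0.6,0,0,0,0,45],[-0.6,0.6,0,0,0,0,45],[-0.6,0.6,0,0,0,0,45],[-0.6,0.6,0,0,0,0,45],[-0.6,0.6,0,0,0,0,45],[-0.6,0.6,0,0,0,0,45],[-0.6,0.6,0,0,0,0,45],[-0.6,0.6,0,0,0,0,45],[-0.6,0.6,0,0,0,0,45]]

```text
clock: 2.2
position: [0.5294, 0.1357, 0.2384]
orientation: [-3.141, -0.0, 1.57]
contact_force: [0.1, 0.3, 1.1]
gripper_width: 0.0396
gripper_force: 0.0
```

```bash
python3 - <<'E'
from h import *
s=r.get_state(); print(s['position'],s['orientation'],s['joints'],s['gripper_width'])
cal=viewer.get_calibration('wrist');print(cal)
shot('wrist','w1.png',None,1.25)
im=cv2.imread('pics/raw_w1.png'); g=(im.min(2)>130).astype('u1')
n,l,st,ce=cv2.connectedComponentsWithStats(g)
for i in range(1,n):
    if 60<st[i,4]<3000: print(st[i],np.round(ce[i]),np.round(pix2w(cal,*ce[i],.022)[:2],4))
E
```

```text
[0.52943939 0.13569503 0.23844626] [-3.14104228e+00 -2.61032791e-05  1.57048337e+00] [3.64492979e-02 3.60989867e-01 1.43187715e+00 4.74742335e-05
 1.34927468e+00 3.67518012e-02] 0.039628340911816745
{'fx': 305.1540547846969, 'fy': 305.1540547846969, 'cx': 319.65459860366417, 'cy': 200.5704032720013, 'k1': -0.04926455031750047, 'eye': array([0.53025721, 0.20945864, 0.38470974]), 'orientation': array([ 2.85291948e+00,  1.64225127e-03, -3.10799967e-04])}
[524   0  33  23 352] [536.  11.] [0.7661 0.3175]
[608  21  16  12 102] [617.  27.] [0.8653 0.3067]
[583  22  25  62 672] [595.  51.] [0.8437 0.2791]
[528  32  38 195 718] [548. 127.] [0.8018 0.1932]
[564  34  13  28 113] [571.  48.] [0.813  0.2819]
[607  34  13  26 142] [613.  46.] [0.8653 0.2861]
[603  57  13  21 119] [609.  67.] [0.8654 0.2631]
[562  59  15  22  82] [567.  72.] [0.8134 0.2559]
[556  90  21  24 159] [564. 102.] [0.8168 0.2222]
[581  90  13   9  88] [587.  94.] [0.8431 0.2322]
[604  91   7  10  64] [607.  95.] [0.8695 0.2317]
[324 111  17  17 207] [332. 119.] [0.5438 0.1999]
[571 110  19  40 280] [580. 128.] [0.8427 0.1933]
[598 112   9  12  72] [602. 117.] [0.8695 0.206 ]
[568 152  13  12  88] [574. 157.] [0.8431 0.1584]
[449 164  34  33 646] [463. 179.] [0.706  0.1298]
[322 169  15   8  71] [329. 173.] [0.5406 0.1368]
[397 169  15  16 151] [404. 176.] [0.6317 0.1332]
[ 204  187   68   42 1843] [236. 208.] [0.4245 0.0925]
[560 190  10  10  72] [565. 195.] [0.8421 0.1096]
[556 209  11   9  69] [561. 213.] [0.8424 0.0849]
[  0 218  28  46 603] [ 12. 242.] [0.1054 0.0417]
[330 222  15  14 176] [337. 228.] [0.552  0.0646]
[394 227  17  15 174] [402. 234.] [0.6356 0.0574]
[ 319  256   46   41 1476] [340. 278.] [ 0.557  -0.0068]
[403 264  12  14  95] [410. 269.] [0.6505 0.0056]
[ 310  328   51   35 1215] [336. 341.] [ 0.5527 -0.1115]
[361 328  34  35 700] [376. 346.] [ 0.6122 -0.1204]
```

View pics/w1.png

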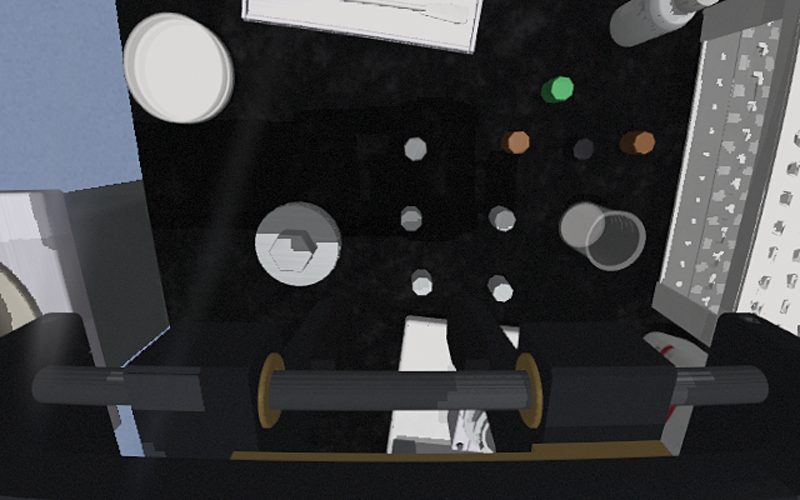

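The wrist view agrees with the top view to about 2 mm (slugs at (415,149), (411,218), (503,220), (422,283), (500,289)). Now I'll grasp the first slug.

>>> move_arm:
  increments:
    - [[0.65,0.14,0,0,0,0,45],[0.65,0.14,0.6,0,0,0,45],[0,0,1,0,0,0,45],[0,0,1,0,0,0,45],[0,0,1,0,0,0,45],[0,0,0.7,0,0,0,45],[0,0,0.28,0,0,0,45],[0,0,0,0,0,0,0],[0,0,0,0,0,0,0],[0,0,0,0,0,0,0],[0,0,0,0,0,0,0]]

```text
clock: 3.35
position: [0.5437, 0.2024, 0.0117]
orientation: [3.138, -0.001, 1.571]
contact_force: [-0.6, -0.1, 7.2]
gripper_width: 0.0197
gripper_force: 30.0
```

>>> move_arm:
  increments:
    - [[0,0,-0.5,0,0,0,0],[0,0,-1,0,0,0,0],[0,0,-1,0,0,0,0],[0,0,-1,0,0,0,0],[-0.8,0.2,-0.5,0,0,0,0],[-0.8,0.2,0,0,0,0,0],[-0.8,0.2,0,0,0,0,0],[-0.8,0.2,0,0,0,0,0],[-0.8,0.2,0,0,0,0,0],[-0.8,0.2,0,0,0,0,0],[-0.8,0.3,0,0,0,0,0],[-0.8,0.2,0,0,0,0,0]]

```text
clock: 4.55
position: [0.6279, -0.1195, 0.2106]
orientation: [3.141, 0.0, 1.571]
contact_force: [1.0, -0.2, -0.7]
gripper_width: 0.0193
gripper_force: 30.0
```

```bash
python3 - <<'E'
from h import *
s=r.get_state(); print(s['position'],s['orientation'],s['gripper_width'],s['gripper_force'])
cal=viewer.get_calibration('wrist')
shot('wrist','w2.png')
np.save('w2.npy',np.array([cal],dtype=object),allow_pickle=True)
u,v=w2pix(cal,[.6327,-.0565,.095]);print(u,v)
im=cv2.imread('pics/raw_w2.png');x=int(u)-100;y=max(0,int(v)-75);print(x,y)
cv2.imwrite('pics/w2.png',cv2.resize(im[y:y+150,x:x+200],None,fx=4,fy=4,interpolation=cv2.INTER_CUBIC))
E
```

```text
[ 0.62785619 -0.11950434  0.21056062] [3.14050878e+00 3.46040770e-04 1.57067066e+00] 0.01930615746747507 29.99833486508578
324.7621795543906 123.59663998503075
224 48
```

View pics/w2.png

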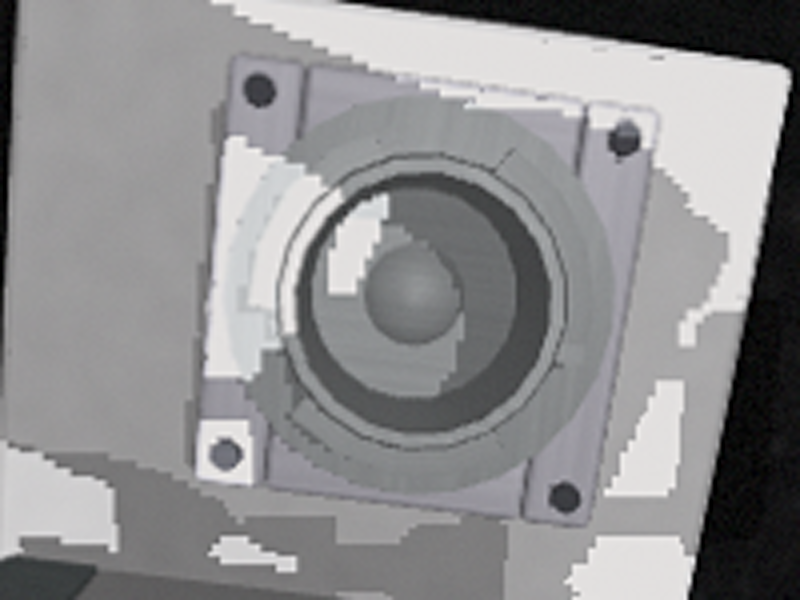

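The jar mouth in this crop is centred at (425,302), bounded by x 297–552 and y 172–433. The mill is turned about -6.4°.

```bash
python3 - <<'E'
from h import *
cal=np.load('w2.npy',allow_pickle=True)[0]
for a,z in[((425,302),.095),((422,301),.093)]: print(pix2w(cal,224+a[0]/4,48+a[1]/4,z))
B=[pix2w(cal,224+u/4,48+v/4,.072) for u,v in[(260,90),(624,138),(226,453),(565,497)]]
print(np.mean(B,0), [np.degrees(np.arctan2(*(B[i]-B[j])[[1,0]])) for i,j in[(1,0),(3,2),(0,2),(1,3)]])
tc=viewer.get_calibration('top');print(w2pix(tc,[.637,-.0565,.095]))
E
```

```text
[ 0.63728233 -0.056419    0.095     ]
[ 0.63671718 -0.05629595  0.093     ]
[ 0.63666601 -0.05706805  0.072     ] [np.float64(-6.997519921784529), np.float64(-7.476435763226396), np.float64(82.80398784194135), np.float64(82.99090554272951)]
(np.float64(357.02178292417403), np.float64(181.68794668427256))
```

>>> move_arm:
  increments:
    - [[0.77,0.09,0,0,0,0,0],[0.77,0.09,0.5,0,0,0,0],[0,0,0.8,0,0,0,0],[0,0,0.7,0,0,0,0],[0,0,0.25,0,0,0,0],[0,0,0,0,0,0,0],[0,0,0,0,0,0,45],[0,0,0,0,0,0,45],[0,0,0,0,0,0,45],[0,0,-1,0,0,0,45],[0,0,-0.5,0,0,0,45]]

```text
clock: 5.7
position: [0.6373, -0.0411, 0.1759]
orientation: [3.138, 0.001, 1.571]
contact_force: [-0.2, 0.1, 0.9]
gripper_width: 0.0395
gripper_force: 0.0
```

>>> move_arm:
  increments:
    - [[0.7,-0.39,0,0,0,0,45],[0.7,-0.39,0,0,0,0,45],[0.7,-0.39,0,0,0,0,45],[0.7,-0.39,0,0,0,0,45],[0.7,-0.39,0.5,0,0,0,45],[0,0,1,0,0,0,45],[0,0,1,0,0,0,45],[0,0,0.5,0,0,0,45],[0,0,0.28,0,0,0,0],[0,0,0,0,0,0,0],[0,0,0,0,0,0,0],[0,0,0,0,0,0,0]]

```text
clock: 6.9
position: [0.54, 0.1342, 0.0099]
orientation: [3.139, -0.0, 1.571]
contact_force: [-0.5, -0.4, 0.1]
gripper_width: 0.0194
gripper_force: 30.0
```

>>> move_arm:
  increments:
    - [[0,0,-0.7,0,0,0,0],[0,0,-1,0,0,0,0],[0,0,-1,0,0,0,0],[-0.81,0.39,-0.5,0,0,0,0],[-0.81,0.39,0,0,0,0,0],[-0.81,0.39,0,0,0,0,0],[-0.81,0.39,0,0,0,0,0],[-0.81,0.38,0,0,0,0,0],[0,0,0.6,0,0,0,0],[0,0,0.6,0,0,0,0],[0,0,0.2,0,0,0,0]]

```text
clock: 8.0
position: [0.6344, -0.0672, 0.0957]
orientation: [-3.139, -0.001, 1.57]
contact_force: [-0.6, 0.3, 0.0]
gripper_width: 0.0195
gripper_force: 30.0
```

>>> move_arm:
  increments:
    - [[0,0,0,0,0,0,0],[0,0,0,0,0,0,45],[0,0,0,0,0,0,45],[0,0,0,0,0,0,45],[0,0,-1,0,0,0,45],[0,0,-0.5,0,0,0,45]]

```text
clock: 8.6
position: [0.6363, -0.0673, 0.1765]
orientation: [3.137, 0.001, 1.571]
contact_force: [-0.0, -0.5, 0.1]
gripper_width: 0.0395
gripper_force: 0.0
```

>>> move_arm:
  increments:
    - [[0.8,-0.02,0,0,0,0,45],[0.8,-0.02,0,0,0,0,45],[0.8,-0.02,0,0,0,0,45],[0.8,-0.02,0,0,0,0,45],[0.8,-0.03,0.5,0,0,0,45],[0,0,1,0,0,0,45],[0,0,1,0,0,0,45],[0,0,0.5,0,0,0,45],[0,0,0.18,0,0,0,0],[0,0,0,0,0,0,0],[0,0,0,0,0,0,0],[0,0,0,0,0,0,0]]

```text
clock: 9.8
position: [0.631, 0.1328, 0.0155]
orientation: [3.138, -0.0, 1.571]
contact_force: [0.6, 0.3, -0.9]
gripper_width: 0.0194
gripper_force: 30.0
```

>>> move_arm:
  increments:
    - [[0,0,-0.7,0,0,0,0],[0,0,-1,0,0,0,0],[0,0,-1,0,0,0,0],[-0.76,0.07,-0.5,0,0,0,0],[-0.76,0.07,0,0,0,0,0],[-0.76,0.07,0,0,0,0,0],[-0.76,0.07,0,0,0,0,0],[-0.75,0.06,0,0,0,0,0],[0,0,0.6,0,0,0,0],[0,0,0.6,0,0,0,0],[0,0,0.2,0,0,0,0]]

```text
clock: 10.9
position: [0.646, -0.0568, 0.1018]
orientation: [-3.139, -0.001, 1.57]
contact_force: [1.0, 0.2, -1.1]
gripper_width: 0.0195
gripper_force: 30.0
```

>>> move_arm:
  increments:
    - [[0,0,0,0,0,0,0],[0,0,0,0,0,0,45],[0,0,0,0,0,0,45],[0,0,0,0,0,0,45],[0,0,-1,0,0,0,45],[0,0,-0.5,0,0,0,45]]

```text
clock: 11.5
position: [0.6478, -0.0568, 0.1826]
orientation: [3.137, 0.001, 1.571]
contact_force: [0.6, 0.1, 0.7]
gripper_width: 0.0397
gripper_force: 0.0
```

>>> move_arm:
  increments:
    - [[0.77,-0.08,0,0,0,0,45],[0.77,-0.09,0,0,0,0,45],[0.76,-0.09,0.4,0,0,0,45],[0,0,1,0,0,0,45],[0,0,1,0,0,0,45],[0,0,0.7,0,0,0,45],[0,0,0.26,0,0,0,45],[0,0,0,0,0,0,0],[0,0,0,0,0,0,0],[0,0,0,0,0,0,0],[0,0,0,0,0,0,0]]

```text
clock: 12.6
position: [0.6353, 0.0582, 0.0129]
orientation: [3.137, 0.0, 1.571]
contact_force: [0.6, -0.3, 7.3]
gripper_width: 0.0194
gripper_force: 30.0
```

>>> move_arm:
  increments:
    - [[0,0,-0.7,0,0,0,0],[0,0,-1,0,0,0,0],[0,0,-1,0,0,0,0],[-0.57,-0.05,-0.6,0,0,0,0],[-0.57,-0.05,0,0,0,0,0],[-0.58,-0.05,0,0,0,0,0],[-0.58,-0.04,0,0,0,0,0],[0,0,0.6,0,0,0,0],[0,0,0.6,0,0,0,0],[0,0,0.3,0,0,0,0]]

```text
clock: 13.6
position: [0.6236, -0.0568, 0.0989]
orientation: [-3.139, -0.001, 1.57]
contact_force: [-0.4, 1.1, -0.5]
gripper_width: 0.019
gripper_force: 30.0
```

>>> move_arm:
  increments:
    - [[0,0,0,0,0,0,0],[0,0,0,0,0,0,45],[0,0,0,0,0,0,45],[0,0,0,0,0,0,45],[0,0,-1,0,0,0,45],[0,0,-0.5,0,0,0,45]]

```text
clock: 14.2
position: [0.6253, -0.0568, 0.1795]
orientation: [3.137, 0.001, 1.571]
contact_force: [0.1, 0.5, 0.3]
gripper_width: 0.0394
gripper_force: 0.0
```

>>> move_arm:
  increments:
    - [[0.81,-0.49,0,0,0,0,45],[0.81,-0.49,0,0,0,0,45],[0.81,-0.49,0.4,0,0,0,45],[0,0,1,0,0,0,45],[0,0,1,0,0,0,45],[0,0,0.7,0,0,0,45],[0,0,0.2,0,0,0,45],[0,0,0,0,0,0,0],[0,0,0,0,0,0,0],[0,0,0,0,0,0,0],[0,0,0,0,0,0,0]]

```text
clock: 15.3
position: [0.553, 0.0636, 0.0132]
orientation: [3.138, 0.0, 1.571]
contact_force: [-0.7, -0.6, 7.6]
gripper_width: 0.0197
gripper_force: 30.0
```

>>> move_arm:
  increments:
    - [[0,0,-0.7,0,0,0,0],[0,0,-1,0,0,0,0],[0,0,-1,0,0,0,0],[-0.61,0.25,-0.7,0,0,0,0],[-0.61,0.26,-0.6,0,0,0,0],[-0.61,0.26,0,0,0,0,0],[-0.61,0.26,0,0,0,0,0],[-0.61,0.26,0,0,0,0,0],[-0.61,0.25,0,0,0,0,0]]

```text
clock: 16.2
position: [0.6289, -0.1206, 0.2121]
orientation: [3.14, 0.0, 1.571]
contact_force: [0.0, -0.4, -1.2]
gripper_width: 0.0195
gripper_force: 30.0
```

```bash
python3 - <<'E'
from h import *
s=r.get_state(); print(s['position'],s['gripper_width'],s['gripper_force'])
cal=viewer.get_calibration('wrist')
shot('wrist','w3.png')
u,v=w2pix(cal,[.637,-.0565,.095]);print(u,v)
im=cv2.imread('pics/raw_w3.png');x=int(u)-60;y=max(0,int(v)-50)
cv2.imwrite('pics/w3.png',cv2.resize(im[y:y+100,x:x+120],None,fx=4,fy=4,interpolation=cv2.INTER_CUBIC))
E
```

```text
[ 0.62894065 -0.12055724  0.21208806] 0.019521099920259796 29.999138647690415
328.57176833331965 122.23411306332439
```

View pics/w3.png

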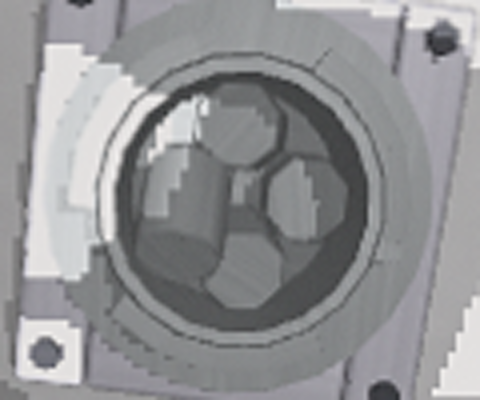

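Four slugs are in the jar: three upright at (238,123), (305,198), (243,270) and one lying at (180,210), all well below the rim. I'll drop the fifth in the middle.

>>> move_arm:
  increments:
    - [[0.64,0.08,0,0,0,0,0],[0.63,0.08,0.5,0,0,0,0],[0,0,0.8,0,0,0,0],[0,0,0.7,0,0,0,0],[0,0,0.22,0,0,0,0],[0,0,0,0,0,0,0],[0,0,0,0,0,0,45],[0,0,0,0,0,0,45],[0,0,0,0,0,0,45],[0,0,-1,0,0,0,45],[0,0,-1,0,0,0,45]]

```text
clock: 17.35
position: [0.6361, -0.0557, 0.2014]
orientation: [-3.14, -0.0, 1.571]
contact_force: [0.0, 0.1, 1.1]
gripper_width: 0.0399
gripper_force: 0.0
```

>>> move_arm:
  increments:
    - [[-0.6,0,0,0,0,0,45],[-0.6,0,0,0,0,0,45],[0,0,0,0,0,0,45],[0,0,0,0,0,0,45]]

```text
clock: 17.75
position: [0.6366, -0.116, 0.2005]
orientation: [3.141, -0.0, 1.57]
contact_force: [1.0, 0.1, -0.6]
gripper_width: 0.0396
gripper_force: 0.0
```

```bash
python3 - <<'E'
from h import *
s=r.get_state(); print(s['position'],s['gripper_width'],s['gripper_force'])
cal=viewer.get_calibration('wrist')
shot('wrist','w4.png')
u,v=w2pix(cal,[.637,-.0565,.095]);print(u,v)
im=cv2.imread('pics/raw_w4.png');x=int(u)-60;y=max(0,int(v)-50)
A=cv2.resize(im[y:y+100,x:x+120],None,fx=3.5,fy=3.5,interpolation=cv2.INTER_CUBIC)
shot('top','t2.png')
im=cv2.imread('pics/raw_t2.png');B=cv2.resize(im[200:300,240:360],None,fx=3.0,fy=3.5,interpolation=cv2.INTER_CUBIC)
cv2.imwrite('pics/w4.png',np.hstack([A,B]))
E
```

```text
[ 0.63660713 -0.11595218  0.20052291] 0.03959923936946686 0.0
319.43430166540253 128.71159250727885
```

View pics/w4.png

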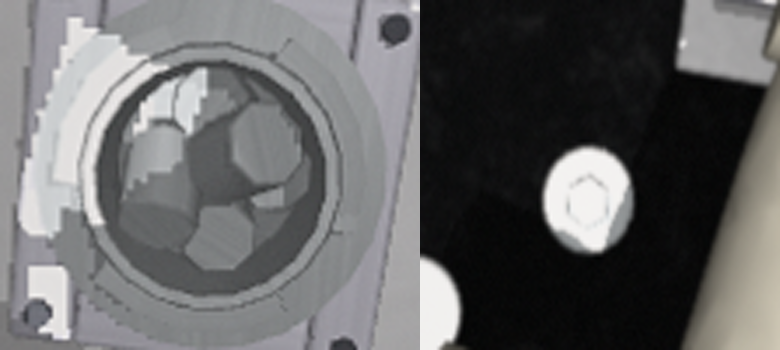

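All five slugs are in the jar (the fifth stands on the others, octagon at (268,145), well below the rim). The lid is still where it was. Next I'll hover at the lid with the same viewing geometry as at the jar.

>>> move_arm:
  increments:
    - [[0.54,-0.71,0,0,0,0,45],[0.54,-0.71,0,0,0,0,45],[0.54,-0.71,0,0,0,0,45],[0.53,-0.71,0,0,0,0,60],[0.53,-0.7,0.5,0,0,0,60],[0.53,-0.7,0.5,0,0,0,60],[0,0,0,0,0,0,60],[0,0,0,0,0,0,60]]

```text
clock: 18.65
position: [0.4254, 0.0449, 0.1511]
orientation: [3.141, 0.0, 1.573]
contact_force: [0.7, -0.7, 1.2]
gripper_width: 0.0528
gripper_force: 0.0
```

```bash
python3 - <<'E'
from h import *
s=r.get_state(); print(s['position'],s['orientation'],s['gripper_width'])
cal=viewer.get_calibration('wrist')
shot('wrist','w5.png')
np.save('w5.npy',np.array([cal],dtype=object),allow_pickle=True)
u,v=w2pix(cal,[.4245,.104,.0435]);print(u,v)
im=cv2.imread('pics/raw_w5.png');x=int(u)-65;y=max(0,int(v)-50);print(x,y)
cv2.imwrite('pics/w5.png',cv2.resize(im[y:y+100,x:x+130],None,fx=6,fy=6,interpolation=cv2.INTER_CUBIC))
E
```

```text
[0.42543282 0.04493344 0.15109243] [3.14070392e+00 1.94918942e-04 1.57271340e+00] 0.0528464211056238
317.9682086827631 129.02884399601544
252 79
```

View pics/w5.png

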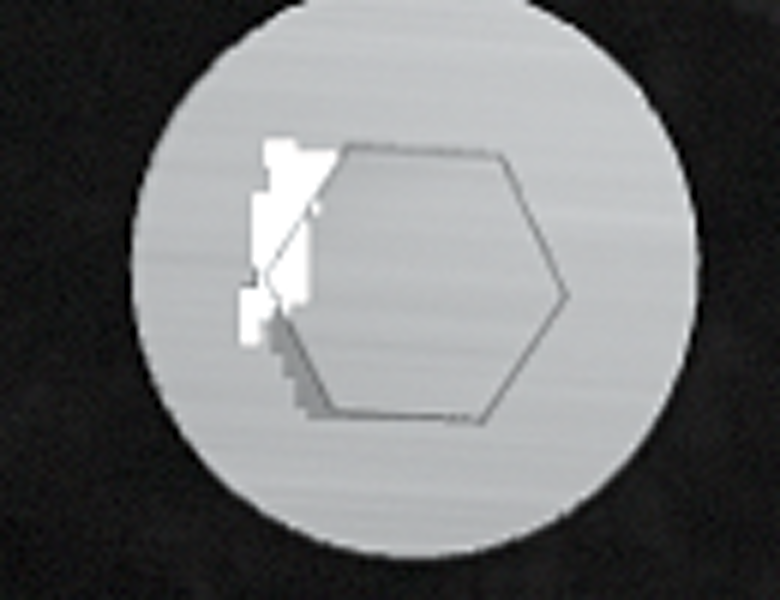

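The boss hexagon's corners are at (344,147), (501,155), (568,295), (481,422), (333,413) and (267,270).

```bash
python3 - <<'E'
from h import *
cal=np.load('w5.npy',allow_pickle=True)[0]
P=np.array([pix2w(cal,252+u/6,79+v/6,.0435) for u,v in[(344,147),(501,155),(568,295),(481,422),(333,413),(267,270)]])[:,:2]
print(P.mean(0),np.linalg.norm(P-P.mean(0),axis=1))
a=np.degrees(np.arctan2(*(P-P.mean(0)).T[::-1]));print(a, (a%60))
E
```

```text
[0.42718888 0.10599491] [0.0203463  0.02038137 0.02067955 0.0205426  0.02062915 0.02018048]
[ 118.0751267    56.38685146   -3.44287803  -63.80152577 -123.33333858
  174.3583142 ] [58.0751267  56.38685146 56.55712197 56.19847423 56.66666142 54.3583142 ]
```

>>> move_arm:
  increments:
    - [[0.61,0.02,0,0,0,-0.825,60],[0.57,-0.12,0,0,0,-0.825,60],[0,0,0,0,0,-0.825,60],[0,0,0,0,0,-0.825,60],[0,0,0,0,0,0,60],[0,0,0,0,0,0,60]]

```text
clock: 19.3
position: [0.4182, 0.102, 0.1511]
orientation: [3.14, 0.001, 2.028]
contact_force: [-0.3, -0.1, 0.3]
gripper_width: 0.0529
gripper_force: 0.0
```

>>> move_arm:
  increments:
    - [[-0.01,0.2,0,0,0,0,60],[0,0,0.8,0,0,0,60],[0,0,0.8,0,0,0,60],[0,0,0.6,0,0,0,60],[0,0,0.33,0,0,0,60],[0,0,0,0,0,0,60],[0,0,0,0,0,0,0],[0,0,0,0,0,0,0],[0,0,0,0,0,0,0],[0,0,0,0,0,0,0]]

```text
clock: 20.3
position: [0.4266, 0.1063, 0.0242]
orientation: [3.141, 0.0, 2.031]
contact_force: [0.6, -0.4, -1.5]
gripper_width: 0.0358
gripper_force: 30.0
```

>>> move_arm:
  increments:
    - [[0,0,0,0,0,0,60],[0,0,0,0,0,0,60],[0,0,-0.6,0,0,0,60],[0,0,0,0,0,0.94,60],[0,0,0,0,0,0.94,60],[0,0,0,0,0,0.94,60],[0,0,0,0,0,0.94,60],[0,0,0,0,0,0.94,60],[0,0,0,0,0,0.94,60],[0,0,0,0,0,0.93,60],[0,0,0,0,0,0.93,60],[0,0,0.6,0,0,0,60]]

```text
clock: 21.5
position: [0.4285, 0.1063, 0.026]
orientation: [3.136, -0.004, 0.981]
contact_force: [-0.0, 0.2, -1.1]
gripper_width: 0.0524
gripper_force: 0.0
```

>>> move_arm:
  increments:
    - [[0,0,0,0,0,0,60],[0,0,0,0,0,0,0],[0,0,0,0,0,0,0],[0,0,0,0,0,0,0],[0,0,0,0,0,0,0]]

```text
clock: 22.0
position: [0.4263, 0.1063, 0.0243]
orientation: [3.142, -0.0, 0.984]
contact_force: [-0.0, -0.6, 1.8]
gripper_width: 0.0355
gripper_force: 30.0
```

>>> move_arm:
  increments:
    - [[0,0,0,0,0,0,60],[0,0,0,0,0,0,60],[0,0,-0.6,0,0,0,60],[0,0,-1,0,0,-0.84,60],[0,0,-0.93,0,0,-0.84,60],[0,0,0,0,0,-0.84,60],[0,0,0,0,0,-0.84,60],[0,0,0,0,0,-0.84,60],[-0.61,0,0,0,0,0,60],[-0.61,0,0,0,0,0,60],[0,0,0,0,0,0,60],[0,0,0,0,0,0,60]]

```text
clock: 23.2
position: [0.4263, 0.0452, 0.1506]
orientation: [-3.142, -0.0, 1.569]
contact_force: [-0.2, 0.1, -0.0]
gripper_width: 0.0528
gripper_force: 0.0
```

```bash
python3 - <<'E'
from h import *
s=r.get_state(); print(s['position'],s['orientation'],s['gripper_width'])
cal=viewer.get_calibration('wrist')
shot('wrist','w6.png')
np.save('w6.npy',np.array([cal],dtype=object),allow_pickle=True)
def disc(fn,cal):
    im=cv2.imread(fn)[:,:,1]; u,v=w2pix(cal,[.4265,.106,.0215]); u,v=int(u),int(v)
    g=(im>90).astype('u1'); n,l,st,ce=cv2.connectedComponentsWithStats(g)
    k=l[v,u]; c=max(cv2.findContours((l==k).astype('u1'),0,1)[0],key=len)
    h=cv2.convexHull(c)[:,0,:]
    Q=np.array([pix2w(cal,a,b,.0215)[:2] for a,b in h.astype(float)])
    A=np.c_[2*Q,np.ones(len(Q))]; x=np.linalg.lstsq(A,(Q**2).sum(1),rcond=None)[0]
    print(fn,x[:2],np.sqrt(x[2]+x[:2]@x[:2]),st[k])
disc('pics/raw_w5.png',np.load('w5.npy',allow_pickle=True)[0]); disc('pics/raw_w6.png',cal)
u,v=w2pix(cal,[.4265,.106,.0435]);x=int(u)-65;y=max(0,int(v)-50);print(x,y)
im=cv2.imread('pics/raw_w6.png')
cv2.imwrite('pics/w6.png',cv2.resize(im[y:y+100,x:x+130],None,fx=6,fy=6,interpolation=cv2.INTER_CUBIC))
E
```

```text
[0.4262585  0.04520458 0.15060555] [-3.14157134e+00 -1.98551409e-04  1.56930599e+00] 0.0527762819384862
pics/raw_w5.png [0.42677101 0.10628912] 0.041651796334986474 [ 274   75   95   97 7208]
pics/raw_w6.png [0.4265421  0.10671364] 0.04162464705974011 [ 272   75   95   97 7233]
254 76
```

View pics/w6.png

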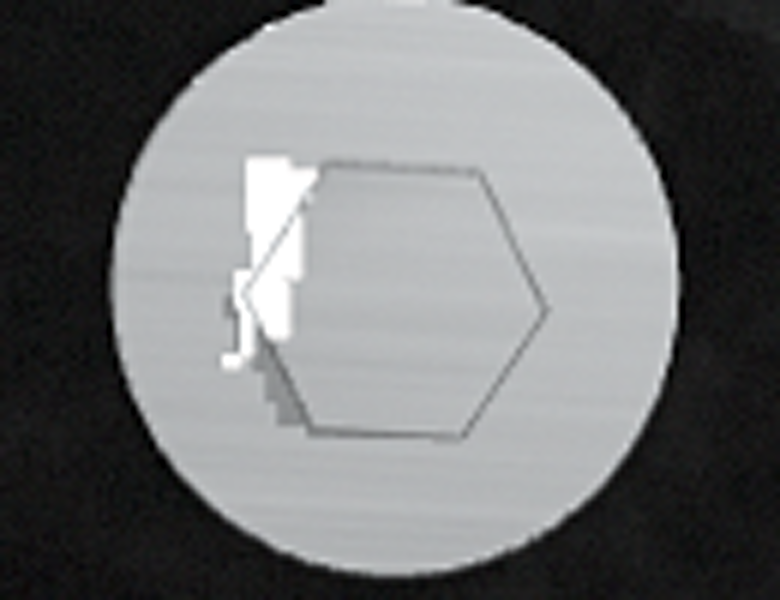

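The repeat picture shows the hexagon centred at (394,301), and the camera bias comes out under 0.5 mm. I'll grasp the lid at yaw 56.4°.

>>> move_arm:
  increments:
    - [[0.61,0,0,0,0,0,60],[0.61,0,0,0,0,0,60],[0,0,0,0,0,0.84,60],[0,0,0,0,0,0.84,60],[0,0,0,0,0,0.84,60],[0,0,0,0,0,0.84,60],[0,0,0.6,0,0,0.84,60],[0,0,1,0,0,0,60],[0,0,0.6,0,0,0,60],[0,0,0.33,0,0,0,60],[0,0,0,0,0,0,60],[0,0,0,0,0,0,0]]

```text
clock: 24.45
position: [0.4261, 0.1072, 0.0239]
orientation: [-3.141, 0.0, 0.986]
contact_force: [-0.0, 0.0, -0.4]
gripper_width: 0.0471
gripper_force: 0.0
```

>>> move_arm:
  increments:
    - [[0,0,0,0,0,0,0],[0,0,0,0,0,0,0],[0,0,0,0,0,0,0],[0,0,-0.4,0,0,0,0],[0,0,-0.8,0,0,0,0],[0,0,-0.8,0,0,0,0],[0,0,-0.8,0,0,0,0],[0,0,0,0,0,0.8,0],[0,0,0,0,0,0,0]]

```text
clock: 25.35
position: [0.4263, 0.1063, 0.1646]
orientation: [3.141, -0.001, 0.872]
contact_force: [-0.5, -0.9, -2.1]
gripper_width: 0.0358
gripper_force: 30.0
```

```bash
cat > go.py <<'E'
import sys
from h import *
# target x y z yaw(deg) -> increments in tool units (shift in the present tool frame, then turn)
s=r.get_state(); M=rot(s['orientation']); t=np.array(list(map(float,sys.argv[1:4])))
print('pos',s['position'].round(4),'rpy',np.degrees(s['orientation']).round(2),'F',s['contact_force'].round(1),'T',s['ft_torque'].round(2),'w',s['gripper_width'].round(4),s['gripper_force'].round(1),'t',s['clock'])
d=M.T@(t-s['position'])/.05
print('shift units',d.round(3),'turn units',((np.degrees(s['orientation'][2])-float(sys.argv[4]))/8).round(3))
E
python3 go.py .6367 -.0568 .16 50
```

```text
Traceback (most recent call last):
  File "go.py", line 5, in <module>
    print('pos',s['position'].round(4),'rpy',np.degrees(s['orientation']).round(2),'F',s['contact_force'].round(1),'T',s['ft_torque'].round(2),'w',s['gripper_width'].round(4),s['gripper_force'].round(1),'t',s['clock'])
                                                                                                                                                   ^^^^^^^^^^^^^^^^^^^^^^^^
AttributeError: 'float' object has no attribute 'round'
```

```bash
sed -i "s/s\['gripper_width'\].round(4),s\['gripper_force'\].round(1)/round(s['gripper_width'],4),round(s['gripper_force'],1)/" go.py; python3 go.py .6367 -.0568 .16 50
```

```text
pos [0.4263 0.1063 0.1646] rpy [ 1.7994e+02 -5.0000e-02  4.9930e+01] F [-0.5 -0.9 -2.1] T [-0.06  0.09 -0.04] w 0.0358 30.0 t 25.35
shift units [0.211 5.32  0.099] turn units -0.008
```

>>> move_arm:
  increments:
    - [[0.02,0.53,0,0,0,0,0],[0.02,0.53,0,0,0,0,0],[0.02,0.53,0,0,0,0,0],[0.02,0.53,0,0,0,0,0],[0.02,0.53,0,0,0,0,0],[0.02,0.53,0,0,0,0,0],[0.02,0.53,0,0,0,0,0],[0.02,0.53,0,0,0,0,0],[0.02,0.53,0,0,0,0,0],[0.03,0.55,0.1,0,0,0,0],[0,0,0,0,0,0,0],[0,0,0,0,0,0,0]]

```text
clock: 26.55
position: [0.6361, -0.0566, 0.1573]
orientation: [-3.139, 0.001, 0.874]
contact_force: [0.4, -0.2, -1.1]
gripper_width: 0.0358
gripper_force: 30.0
```

```bash
python3 go.py .6367 -.0568 .12 50
```

```text
pos [ 0.6361 -0.0566  0.1573] rpy [-1.7982e+02  7.0000e-02  5.0080e+01] F [ 0.4 -0.2 -1.1] T [-0.02  0.12  0.  ] w 0.0358 30.0 t 26.55
shift units [0.005 0.014 0.745] turn units 0.01
```

>>> move_arm:
  increments:
    - [[0,0.02,0.3,0,0,0,0],[0,0,0.3,0,0,0,0],[0,0,0.16,0,0,0,0],[0,0,0.06,0,0,0,0],[0,0,0.04,0,0,0,0],[0,0,0.04,0,0,0,0],[0,0,0,0,0,0,0]]

```text
clock: 27.25
position: [0.6375, -0.0572, 0.1142]
orientation: [3.142, 0.0, 0.873]
contact_force: [-0.3, -0.9, -3.3]
gripper_width: 0.0357
gripper_force: 30.0
```

>>> move_arm:
  increments:
    - [[0,0,0.02,0,0,0,0],[0,0,0.02,0,0,0,0],[0,0,0.02,0,0,0,0],[0,0,0,0,0,0,0]]

```text
clock: 27.65
position: [0.6375, -0.0571, 0.1109]
orientation: [-3.141, -0.0, 0.873]
contact_force: [-1.9, 1.5, -1.6]
gripper_width: 0.0354
gripper_force: 30.0
```

>>> move_arm:
  increments:
    - [[0,0,0.02,0,0,0,0],[0,0,0.02,0,0,0,0],[0,0,0,0,0,0,0]]

```text
clock: 27.95
position: [0.6375, -0.0572, 0.1089]
orientation: [-3.141, 0.0, 0.873]
contact_force: [-2.0, 2.2, -1.9]
gripper_width: 0.0357
gripper_force: 30.0
```

>>> move_arm:
  increments:
    - [[-0.01,-0.005,0.03,0,0,0,0],[0,0,0.03,0,0,0,0],[0,0,0.03,0,0,0,0],[0,0,0,0,0,0,0]]

```text
clock: 28.35
position: [0.637, -0.0576, 0.1042]
orientation: [-3.141, 0.0, 0.873]
contact_force: [-1.3, 0.6, -3.0]
gripper_width: 0.0358
gripper_force: 30.0
```

Seated nearly to the rim without force. I'll touch the rim next.

>>> move_arm:
  increments:
    - [[0,0,0.02,0,0,0,0],[0,0,0.01,0,0,0,0],[0,0,0,0,0,0,0]]

```text
clock: 28.65
position: [0.6371, -0.0576, 0.1037]
orientation: [3.141, 0.0, 0.873]
contact_force: [-3.7, 1.8, 3.6]
gripper_width: 0.0361
gripper_force: 30.0
```

>>> move_arm:
  increments:
    - [[0,0,0,0,0,0.5,0],[0,0,0,0,0,0.5,0],[0,0,0,0,0,0.5,0],[0,0,0,0,0,0.5,0],[0,0,0,0,0,0.5,0],[0,0,0,0,0,0.5,0],[0,0,0,0,0,0,0]]

```text
clock: 29.35
position: [0.6373, -0.0577, 0.1037]
orientation: [3.141, -0.001, 0.453]
contact_force: [-3.9, 1.2, 4.0]
gripper_width: 0.0354
gripper_force: 30.0
```

```bash
python3 go.py .637 -.0576 .1037 -37
```

```text
pos [ 0.6373 -0.0577  0.1037] rpy [ 1.7995e+02 -5.0000e-02  2.5950e+01] F [-3.9  1.2  4. ] T [ 0.21  0.64 -0.07] w 0.0354 30.0 t 29.35
shift units [-0.005 -0.005  0.   ] turn units 7.869
```

>>> move_arm:
  increments:
    - [[0,0,0,0,0,0.6,0],[0,0,0,0,0,0.6,0],[0,0,0,0,0,0.6,0],[0,0,0,0,0,0.6,0],[0,0,0,0,0,0.6,0],[0,0,0,0,0,0.6,0],[0,0,0,0,0,0.6,0],[0,0,0,0,0,0.6,0],[0,0,0,0,0,0.6,0],[0,0,0,0,0,0.6,0],[0,0,0,0,0,0,0]]

```text
clock: 30.45
position: [0.6374, -0.0578, 0.1037]
orientation: [3.141, -0.001, -0.383]
contact_force: [-3.1, -0.1, 6.0]
gripper_width: 0.036
gripper_force: 30.0
```

```bash
python3 go.py .637 -.0576 .1037 -37
```

```text
pos [ 0.6374 -0.0578  0.1037] rpy [ 1.7999e+02 -8.0000e-02 -2.1960e+01] F [-3.1 -0.1  6. ] T [ 0.06  0.74 -0.19] w 0.036 30.0 t 30.45
shift units [-0.008 -0.001  0.001] turn units 1.879
```

>>> move_arm:
  increments:
    - [[0,0,0,0,0,0.3,0],[0,0,0,0,0,0.3,0],[0,0,0,0,0,0.3,0],[0,0,0,0,0,0.3,0],[0,0,0,0,0,0.3,0],[0,0,0,0,0,0.25,0],[0,0,0,0,0,0,0]]

```text
clock: 31.15
position: [0.6373, -0.0579, 0.1037]
orientation: [3.142, -0.001, -0.626]
contact_force: [-2.8, -0.2, 4.4]
gripper_width: 0.0358
gripper_force: 30.0
```

```bash
python3 go.py .637 -.0576 .1037 -40
```

```text
pos [ 0.6373 -0.0579  0.1037] rpy [ 1.800e+02 -8.000e-02 -3.584e+01] F [-2.8 -0.2  4.4] T [ 0.    0.73 -0.06] w 0.0358 30.0 t 31.15
shift units [-0.01  -0.002  0.   ] turn units 0.52
```

>>> move_arm:
  increments:
    - [[0,0,0,0,0,0.2,0],[0,0,0,0,0,0.2,0],[0,0,0,0,0,0.2,0],[0,0,0,0,0,0,0]]

```text
clock: 31.55
position: [0.6371, -0.0581, 0.1037]
orientation: [3.14, -0.001, -0.707]
contact_force: [-5.9, -1.0, 5.6]
gripper_width: 0.0356
gripper_force: 30.5
```

```bash
python3 go.py .637 -.0576 .1037 -45
```

```text
pos [ 0.6371 -0.0581  0.1037] rpy [ 1.7993e+02 -7.0000e-02 -4.0510e+01] F [-5.9 -1.   5.6] T [-0.19  0.96  0.89] w 0.0356 30.5 t 31.55
shift units [-0.007 -0.007  0.001] turn units 0.561
```

>>> move_arm:
  increments:
    - [[0,0,0,0,0,0.15,0],[0,0,0,0,0,0.15,0],[0,0,0,0,0,0,0],[0,0,0,0,0,0,0]]

```text
clock: 31.95
position: [0.6374, -0.0584, 0.1038]
orientation: [3.141, -0.003, -0.749]
contact_force: [-3.2, -3.3, 6.1]
gripper_width: 0.0365
gripper_force: 31.4
```

```bash
python3 go.py .637 -.0576 .1037 -45
```

```text
pos [ 0.6374 -0.0584  0.1038] rpy [ 1.7996e+02 -1.5000e-01 -4.2920e+01] F [-3.2 -3.3  6.1] T [-0.54  0.61  1.06] w 0.0365 31.4 t 31.95
shift units [-0.018 -0.006  0.001] turn units 0.26
```

The torque rose to 1 N·m, so the lid is at the stop. I'll release, rise, and study the console in the first scene picture.

>>> move_arm:
  increments:
    - [[0,0,0,0,0,-0.2,0],[0,0,0,0,0,0,60],[0,0,0,0,0,0,60],[0,0,0,0,0,0,60],[0,0,-0.5,0,0,0,60],[0,0,-0.8,0,0,0,60],[0,0,-0.8,0,0,0,60],[0,0,-0.8,0,0,0,60]]

```text
clock: 32.75
position: [0.6369, -0.0573, 0.2495]
orientation: [-3.141, 0.0, -0.726]
contact_force: [-0.1, -0.3, -0.4]
gripper_width: 0.0527
gripper_force: 0.0
```

```bash
python3 - <<'E'
from h import *
im=cv2.imread('pics/raw_scene.png')
A=cv2.resize(im[135:215,330:410],None,fx=5,fy=5,interpolation=cv2.INTER_CUBIC)
im=cv2.imread('pics/raw_top.png')
B=cv2.resize(im[200:240,370:435],None,fx=6,fy=10,interpolation=cv2.INTER_CUBIC)
cv2.imwrite('pics/c2.png',np.hstack([A,B]))
E
```

```text
(no output)
```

View pics/c2.png

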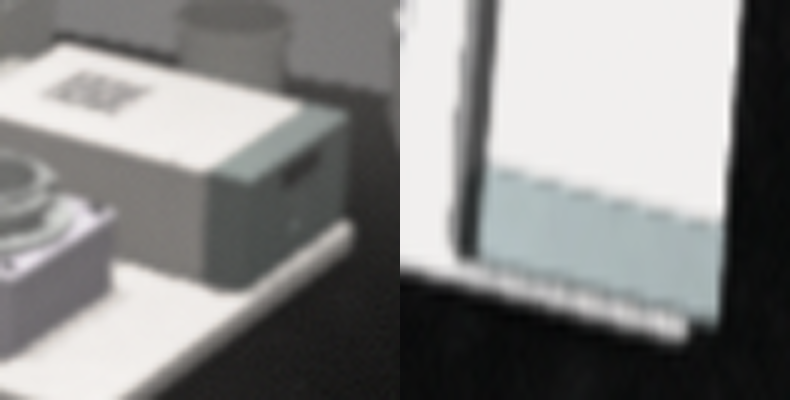

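The console front has a gray fascia with a dark mark high at (300,165) and a speck at (293,225). I need a view of the front from the robot side, so I'll turn the wrist.

>>> move_arm:
  increments:
    - [[0,0,0,0,0,-1,30],[0,0,0,0,0,-1,30],[0,0,0,0,0,-1,30],[0,0,0,0,0,-1,30],[0,0,0,0,0,-1,30],[0,0,0,0,0,-1,30],[0,0,0,0,0,-1,30],[0,0,0,0,0,-1,30],[0,0,0,0,0,-1,30],[0,0,0,0,0,-1,30],[0,0,0,0,0,-1,30],[0,0,0,0,0,-1,30]]

```text
clock: 33.95
position: [0.6371, -0.0573, 0.2478]
orientation: [-3.141, -0.0, 0.956]
contact_force: [0.8, -0.3, 0.3]
gripper_width: 0.0266
gripper_force: 0.0
```

>>> move_arm:
  increments:
    - [[0,0,0,0,0,-1,30],[0,0,0,0,0,-1,30],[0,0,0,0,0,-1,30],[0,0,0,0,0,-1,30],[0,0,0,0,0,-1,30],[0,0,0,0,0,-1,30],[0,0,0,0,0,-1,30],[0,0,0,0,0,-1,30],[0,0,0,0,0,-1,30],[0,0,0,0,0,-1,30],[0,0,0,0,0,-1,30],[0,0,0,0,0,-1,30]]

```text
clock: 35.15
position: [0.6371, -0.0574, 0.2478]
orientation: [3.141, -0.0, 2.631]
contact_force: [-0.3, -0.1, 0.5]
gripper_width: 0.0264
gripper_force: 0.0
```

>>> move_arm:
  increments:
    - [[0,0,0,0,0,-1,30],[0,0,0,0,0,-0.8,30],[0,0,0,0,0,-1,30],[0.5,-0.2,0,0,0,0,30],[0.5,-0.2,0,0,0,0,30],[0.5,-0.2,0,0,0,0,30],[0.5,-0.2,0,0,0,0,30],[0.5,-0.2,0,0,0,0,30],[0.5,-0.2,0,0,0,0,30],[0.5,-0.2,0,0,0,0,30],[0.5,-0.2,0,0,0,0,30],[0,0,0,0,0,0,30]]

```text
clock: 36.35
position: [0.427, -0.1121, 0.2483]
orientation: [-3.141, 0.0, 3.015]
contact_force: [1.1, 0.6, -0.3]
gripper_width: 0.0267
gripper_force: 0.0
```

```bash
python3 go.py .42 -.16 .2 172.8; python3 - <<'E'
from h import *
cal=viewer.get_calibration('top')
for u,v in[(383,225.5),(423,232),(384,216.5),(423.5,222.5)]: print(pix2w(cal,u,v,.088).round(4))
s=viewer.get_calibration('scene')
print([pix2w(s,330+u/5,135+v/5,.088).round(4) for u,v in[(255,180),(348,118)]])
print('pen',[pix2w(s,u/1.25,v/1.25,.009).round(4) for u,v in[(311,370),(383,410)]])
print(r.get_state()['joints'])
E
```

```text
pos [ 0.427  -0.1121  0.2483] rpy [-1.7999e+02  2.0000e-02  1.7273e+02] F [ 1.1  0.6 -0.3] T [-0.03 -0.01  0.08] w 0.0267 0.0 t 36.35
shift units [ 0.017 -0.968  0.967] turn units -0.009
[ 0.5206 -0.1304  0.088 ]
[ 0.5059 -0.2403  0.088 ]
[ 0.545  -0.1327  0.088 ]
[ 0.5317 -0.2414  0.088 ]
[array([ 0.5169, -0.1298,  0.088 ]), array([ 0.5042, -0.2304,  0.088 ])]
pen [array([0.5785, 0.3685, 0.009 ]), array([0.4366, 0.3932, 0.009 ])]
[-5.23250995e-01  1.18809594e-01  1.71470557e+00 -6.14079955e-05
  1.30775569e+00 -1.96709098e+00]
```

>>> move_arm:
  increments:
    - [[0,-0.65,0.5,0,0,0,30],[0,-0.65,0.5,0,0,0,30],[0,0,0,0,-0.8,0,30],[0,0,0,0,-0.8,0,30],[0,0,0,0,-0.8,0,30],[0,0,0,0,-0.8,0,30],[0,0,0,0,-0.8,0,30],[0,0,0,0,-0.8,0,30],[0,0,0,0,0,0,30],[0,0,0,0,0,0,30]]

```text
clock: 37.35
position: [0.4232, -0.1743, 0.2022]
orientation: [-3.136, 0.661, 3.02]
contact_force: [-0.5, -0.5, 1.2]
gripper_width: 0.0264
gripper_force: 0.0
```

```bash
python3 go.py .43 -.175 .153 172.8; python3 - <<'E'
from h import *
cal=viewer.get_calibration('wrist'); print(cal['eye'])
np.save('w7.npy',np.array([cal],dtype=object),allow_pickle=True)
shot('wrist','w7.png',None,1.25)
print([np.round(w2pix(cal,p)) for p in [(.519,-.13,.088),(.505,-.238,.088),(.512,-.185,.052)]])
E
```

```text
pos [ 0.4232 -0.1743  0.2022] rpy [-179.67   37.9   173.06] F [-0.5 -0.5  1.2] T [ 0.05  0.32 -0.02] w 0.0264 0.0 t 37.35
shift units [0.497 0.007 0.862] turn units 0.032
[ 0.27750036 -0.15521774  0.27263255]
[array([377., 188.]), array([266., 188.]), array([320., 161.])]
```

View pics/w7.png

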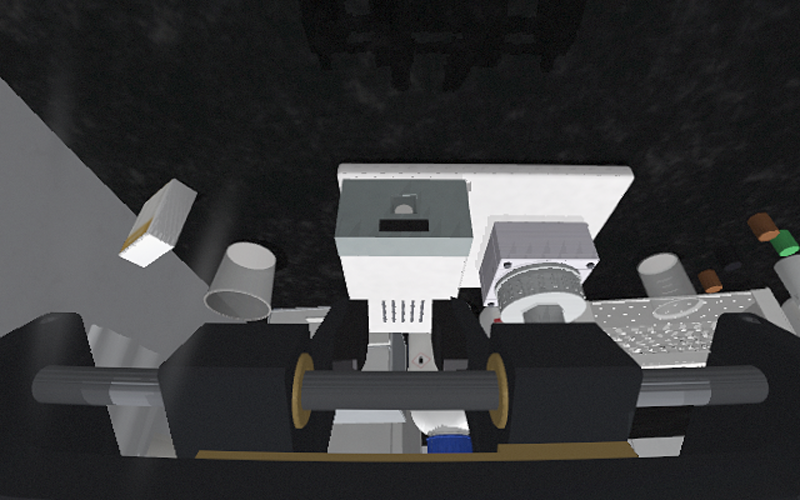

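The view is upside-down and shows the console's gray front, with the square recess spanning (391–417, 194–215) and the button in it at (404,207). The lid sits flat on the jar at (543,300).

```bash
python3 - <<'E'
from h import *
cal=np.load('w7.npy',allow_pickle=True)[0]
y=np.radians(-7.2); ex=np.array([np.cos(y),np.sin(y),0]); ey=np.array([-np.sin(y),np.cos(y),0])
P0=np.array([.512,-.185,.052]); jar=np.array([.6372,-.0573,.095])
def hit(u,v,off=0):
    a=pix2w(cal,u/1.25,v/1.25,0.); e=np.array(cal['eye']); d=a-e
    return e+d*(((P0+off*ex-e)@ex)/(d@ex))
for n,p,o in[('recess',(404,204.5),0),('rec top',(404,215),0),('rec bot',(404,194),0),('button',(403.5,209.5),.009),('pTL',(471,237),0),('pTR',(335,237),0),('pBL',(467,180),0),('pBR',(342,180),0)]:
    q=hit(*p,o); print(n,q.round(4),'mill frame',((q-jar)@ex).round(4),((q-jar)@ey).round(4))
E
```

```text
recess [ 0.5124 -0.182   0.0557] mill frame -0.1082 -0.1394
rec top [ 0.5124 -0.182   0.0673] mill frame -0.1082 -0.1394
rec bot [ 0.5124 -0.182   0.0436] mill frame -0.1082 -0.1393
button [ 0.5213 -0.1835  0.0532] mill frame -0.0992 -0.1397
pTL [ 0.519  -0.1299  0.0897] mill frame -0.1082 -0.0869
pTR [ 0.5056 -0.2357  0.0903] mill frame -0.1082 -0.1935
pBL [ 0.5194 -0.1268  0.0261] mill frame -0.1082 -0.0837
pBR [ 0.5055 -0.2362  0.0268] mill frame -0.1082 -0.194
```

>>> move_arm:
  increments:
    - [[0,0,0,0,0.8,0,30],[0,0,0,0,0.8,0,30],[0,0,0,0,0.8,0,30],[0,0,0,0,0.8,0,30],[0,0,0,0,0.8,0,30],[0,0,0,0,0.8,0,30],[0,0.8,0,0,0,0,30],[0,0.8,0,0,0,0,30],[0,0.8,0,0,0,0,30],[0,0.8,0,0,0,0,30],[0,0.8,0,0,0,0,30],[0,0.8,0,0,0,0,30]]

```text
clock: 38.6
position: [0.4548, 0.0656, 0.2025]
orientation: [-3.138, -0.001, 3.017]
contact_force: [1.4, 0.5, -0.2]
gripper_width: 0.0262
gripper_force: 0.0
```

>>> move_arm:
  increments:
    - [[-0.3,0.8,0,0,0,0,30],[-0.3,0.8,0,0,0,0,30],[-0.3,0.8,0,0,0,0,30],[-0.3,0.8,0,0,0,0,30],[-0.3,0.8,0,0,0,0,30],[-0.3,0.8,0,0,0,0,30],[-0.3,0.8,0,0,0,0,30],[0,0.5,0,0,0,0.55,30],[0,0,0,0,0,0,30],[0,0,0,0,0,0,30]]

```text
clock: 39.6
position: [0.5975, 0.3534, 0.2014]
orientation: [-3.139, -0.001, 2.939]
contact_force: [0.6, -0.4, -0.9]
gripper_width: 0.0267
gripper_force: 0.0
```

```bash
python3 go.py .508 .379 .0055 168.5; python3 - <<'E'
from h import *
cal=viewer.get_calibration('wrist'); print(cal['eye'])
np.save('w8.npy',np.array([cal],dtype=object),allow_pickle=True)
shot('wrist','w8.png')
im=cv2.imread('pics/raw_w8.png')
p=np.array([w2pix(cal,q) for q in [(.4,.44,0),(.4,.3,0),(.61,.41,0),(.61,.28,0)]]); print(p.round())
x0,y0=np.maximum(p.min(0).astype(int)-10,0); x1,y1=p.max(0).astype(int)+10
c=im[y0:y1,x0:x1]; f=min(790/c.shape[1],590/c.shape[0]); f=int(f*2)/2; print(x0,y0,f)
cv2.imwrite('pics/w8.png',cv2.resize(c,None,fx=f,fy=f,interpolation=cv2.INTER_CUBIC))
E
```

```text
pos [0.5975 0.3534 0.2014] rpy [-1.7986e+02 -6.0000e-02  1.6842e+02] F [ 0.6 -0.4 -0.9] T [-0.01  0.01 -0.  ] w 0.0267 0.0 t 39.6
shift units [1.852 0.152 3.919] turn units -0.01
[0.52652059 0.3688301  0.34768862]
[[365. -31.]
 [230.   0.]
 [370. 177.]
 [261. 198.]]
219 0 2.5
```

View pics/w8.png

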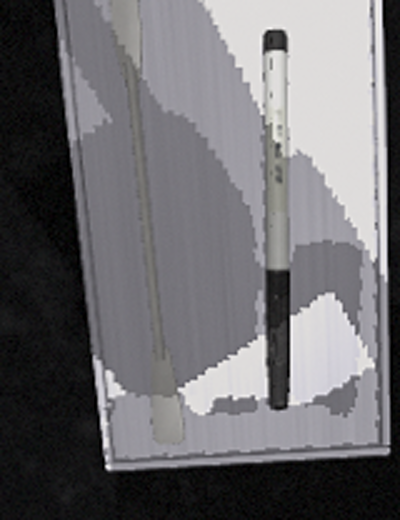

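The pen runs from (275,31) to (279,408) in this crop. The spatula is well clear at x ≈ 130–180.

```bash
python3 - <<'E'
from h import *
cal=np.load('w8.npy',allow_pickle=True)[0]
P=[pix2w(cal,219+u/2.5,v/2.5,.011) for u,v in[(275,31),(279,408)]]
d=P[1]-P[0]; print(P,np.linalg.norm(d),np.degrees(np.arctan2(d[1],d[0])),(P[0]+P[1])/2)
T=[pix2w(cal,219+u/2.5,v/2.5,.01) for u,v in[(108,467),(388,452)]];print('tray far corners',T)
E
python3 go.py .506 .3765 .0065 168.5
```

```text
[array([0.43515747, 0.39601314, 0.011     ]), array([0.58352866, 0.3685691 , 0.011     ])] 0.15088798580553503 -10.479489577875796 [0.50934306 0.38229112 0.011     ]
tray far corners [array([0.59462059, 0.28694727, 0.01      ]), array([0.61326226, 0.41316784, 0.01      ])]
pos [0.5975 0.3527 0.2018] rpy [-1.7990e+02 -6.0000e-02  1.6833e+02] F [0.2 0.6 0.1] T [ 0.04 -0.03 -0.05] w 0.0263 0.0 t 39.65
shift units [1.885 0.103 3.907] turn units -0.021
```

>>> move_arm:
  increments:
    - [[0.62,0.07,0,0,0,-0.15,26],[0.62,0.08,0,0,0,0,26],[0.61,0.07,0.5,0,0,0,26],[0,0,1,0,0,0,26],[0,0,1,0,0,0,26],[0,0,0.8,0,0,0,26],[0,0,0.3,0,0,0,26],[0,0,0.1,0,0,0,26],[0,0,0,0,0,0,26],[0,0,0,0,0,0,26]]

```text
clock: 40.65
position: [0.5095, 0.3821, 0.0194]
orientation: [3.139, 0.001, 2.957]
contact_force: [0.1, 1.2, -0.7]
gripper_width: 0.0229
gripper_force: 0.0
```

```bash
python3 go.py .5093 .3823 .0065 169.5
```

```text
pos [0.5095 0.3821 0.0194] rpy [1.7987e+02 6.0000e-02 1.6941e+02] F [ 0.1  1.2 -0.7] T [ 0.03 -0.01 -0.05] w 0.0229 0.0 t 40.65
shift units [0.006 0.003 0.258] turn units -0.012
```

>>> move_arm:
  increments:
    - [[0,0,0.16,0,0,0,26],[0,0,0.09,0,0,0,26],[0,0,0,0,0,0,26],[0,0,0,0,0,0,0],[0,0,0,0,0,0,0],[0,0,0,0,0,0,0]]

```text
clock: 41.25
position: [0.5083, 0.3817, 0.0046]
orientation: [3.142, -0.002, 2.957]
contact_force: [-0.6, 0.0, -0.5]
gripper_width: 0.0104
gripper_force: 30.0
```

>>> move_arm:
  increments:
    - [[0,0,-0.3,0,0,0,0],[0,0,-0.8,0,0,0,0],[0,0,-1,0,0,0,0],[0,0,-0.9,0,0,-0.42,0],[0.05,-0.8,0,0,0,0,0],[0.05,-0.8,0,0,0,0,0],[0.05,-0.8,0,0,0,0,0],[0.05,-0.8,0,0,0,0,0],[0.05,-0.8,0,0,0,0,0],[0.05,-0.8,0,0,0,0,0],[0.05,-0.8,0,0,0,0,0],[0,0,0,0,0,0,0]]

```text
clock: 42.45
position: [0.4556, 0.103, 0.1558]
orientation: [-3.141, -0.001, 3.011]
contact_force: [0.5, -0.7, 0.5]
gripper_width: 0.0099
gripper_force: 30.0
```

```bash
python3 go.py .4201 -.1707 .155 172.8
```

```text
pos [0.4556 0.103  0.1558] rpy [-1.7998e+02 -5.0000e-02  1.7253e+02] F [ 0.5 -0.7  0.5] T [ 0.02  0.03 -0.03] w 0.0099 30.0 t 42.45
shift units [-0.008 -5.519  0.017] turn units -0.034
```

>>> move_arm:
  increments:
    - [[0,-0.79,0,0,0,-0.03,0],[0,-0.79,0,0,0,0,0],[0,-0.79,0,0,0,0,0],[0,-0.79,0,0,0,0,0],[0,-0.79,0,0,0,0,0],[0,-0.79,0,0,0,0,0],[0,-0.78,0,0,0,0,0],[0,0,0.8,0,0,0,0],[0,0,0.8,0,0,0,0],[0,0,0.4,0,0,0,0],[0,0,0,0,0,0,0],[0,0,0,0,0,0,0]]

```text
clock: 43.65
position: [0.4227, -0.1678, 0.0556]
orientation: [-3.141, -0.001, 3.02]
contact_force: [-0.1, -0.4, 0.2]
gripper_width: 0.0099
gripper_force: 30.0
```

```bash
python3 go.py .4201 -.1707 .0476 172.8; python3 - <<'E'
from h import *
cal=viewer.get_calibration('wrist'); shot('wrist','w9.png')
print([np.round(w2pix(cal,p)) for p in [(.496,-.1803,.052),(.345,-.161,.052),(.5124,-.182,.052),(.5051,-.2412,.088),(.5189,-.1321,.088)]])
im=cv2.imread('pics/raw_w9.png'); cv2.imwrite('pics/w9.png',cv2.resize(im[:330,170:470],None,fx=1.8,fy=1.8,interpolation=cv2.INTER_CUBIC))
E
```

```text
pos [ 0.4227 -0.1678  0.0556] rpy [-1.7998e+02 -4.0000e-02  1.7302e+02] F [-0.1 -0.4  0.2] T [0.02 0.02 0.  ] w 0.0099 30.0 t 43.65
shift units [ 0.044 -0.063  0.161] turn units 0.028
[array([313., 360.]), array([313.,  99.]), array([314., 381.]), array([200., 435.]), array([408., 437.])]
```

View pics/w9.png

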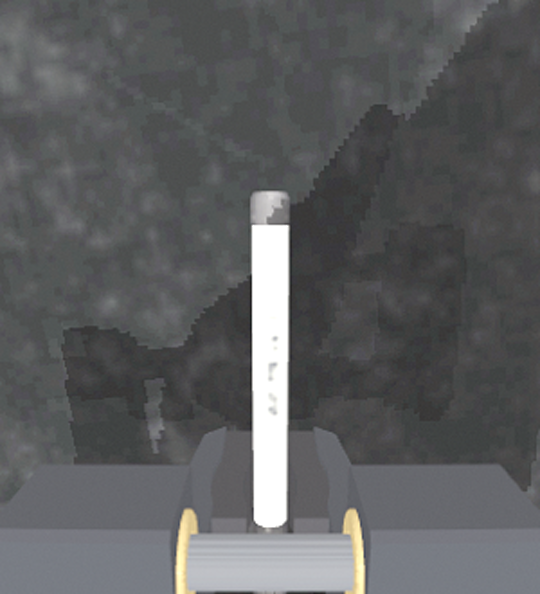

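The pen is held straight along the tool axis, with its rear end at (270,190). I'll correct the offset and then advance into the recess.

>>> move_arm:
  increments:
    - [[0,-0.06,0.16,0,0,0.03,0],[0,0,0,0,0,0,0],[-0.1,0,0,0,0,0,0],[-0.1,0,0,0,0,0,0],[0,0,0,0,0,0,0]]

```text
clock: 44.2
position: [0.4323, -0.1722, 0.0467]
orientation: [-3.141, -0.001, 3.015]
contact_force: [-1.0, -1.0, -0.6]
gripper_width: 0.0099
gripper_force: 30.0
```

```bash
python3 go.py .4449 -.1738 .0476 172.8
```

```text
pos [ 0.4323 -0.1722  0.0467] rpy [-1.7999e+02 -6.0000e-02  1.7277e+02] F [-1.  -1.  -0.6] T [0.01 0.03 0.02] w 0.0099 30.0 t 44.2
shift units [-0.254  0.001 -0.017] turn units -0.003
```

>>> move_arm:
  increments:
    - [[-0.08,0,-0.015,0,0,0,0],[-0.08,0,0,0,0,0,0],[-0.06,0,0,0,0,0,0],[0,0,0,0,0,0,0]]

```text
clock: 44.6
position: [0.4428, -0.1735, 0.0472]
orientation: [3.141, -0.002, 3.015]
contact_force: [-0.7, 0.5, 0.0]
gripper_width: 0.0102
gripper_force: 30.0
```

>>> move_arm:
  increments:
    - [[-0.05,0,0,0,0,0,0],[-0.03,0,0,0,0,0,0],[0,0,0,0,0,0,0]]

```text
clock: 44.9
position: [0.4464, -0.1739, 0.0472]
orientation: [3.141, -0.002, 3.015]
contact_force: [0.4, 0.1, -1.0]
gripper_width: 0.0102
gripper_force: 30.0
```

>>> move_arm:
  increments:
    - [[-0.03,0,0,0,0,0,0],[-0.03,0,0,0,0,0,0],[0,0,0,0,0,0,0]]

```text
clock: 45.2
position: [0.449, -0.1741, 0.047]
orientation: [3.141, -0.003, 3.015]
contact_force: [-4.9, -0.9, 1.1]
gripper_width: 0.0101
gripper_force: 30.0
```

>>> move_arm:
  increments:
    - [[-0.02,0,0,0,0,0,0],[-0.02,0,0,0,0,0,0],[0,0,0,0,0,0,0],[0,0,0,0,0,0,0]]

```text
clock: 45.6
position: [0.4506, -0.1742, 0.0469]
orientation: [3.141, -0.004, 3.015]
contact_force: [-7.2, 0.1, 0.3]
gripper_width: 0.0101
gripper_force: 30.0
```

>>> move_arm:
  increments:
    - [[-0.02,0,0,0,0,0,0],[-0.02,0,0,0,0,0,0],[0,0,0,0,0,0,0],[0,0,0,0,0,0,0]]

```text
clock: 46.0
position: [0.4509, -0.1738, 0.0463]
orientation: [3.139, -0.009, 3.016]
contact_force: [-15.4, 0.2, 3.0]
gripper_width: 0.0103
gripper_force: 30.0
```

The force rose along the spring (about 5 to 7 N) and then hit a hard stop at 15 N after about 4 mm, so the button is fully in. I'll retreat and return the pen.

>>> move_arm:
  increments:
    - [[0.2,0,0,0,0,0,0],[0.3,0,0,0,0,0,0],[0.4,0,0,0,0,0,0],[0,0,-0.6,0,0,0,0],[0,0,-0.9,0,0,0,0],[0,0,-0.6,0,0,0,0],[0,0.8,0,0,0,0,0],[0,0.8,0,0,0,0,0],[0,0.8,0,0,0,0,0],[0,0.8,0,0,0,0,0],[0,0.8,0,0,0,0,0],[0,0,0,0,0,0,0]]

```text
clock: 47.2
position: [0.4345, 0.0327, 0.1527]
orientation: [3.14, 0.0, 3.02]
contact_force: [-0.3, -0.1, -0.3]
gripper_width: 0.0104
gripper_force: 30.0
```

```bash
python3 go.py .506 .382 .15 169.4
```

```text
pos [0.4345 0.0327 0.1527] rpy [1.7993e+02 1.0000e-02 1.7303e+02] F [-0.3 -0.1 -0.3] T [ 0.06 -0.01  0.01] w 0.0104 30.0 t 47.2
shift units [-0.571  7.108  0.063] turn units 0.453
```

>>> move_arm:
  increments:
    - [[-0.063,0.79,0,0,0,0,0],[-0.063,0.79,0,0,0,0,0],[-0.063,0.79,0,0,0,0,0],[-0.063,0.79,0,0,0,0,0],[-0.063,0.79,0,0,0,0,0],[-0.063,0.79,0,0,0,0,0],[-0.063,0.79,0,0,0,0,0],[-0.063,0.79,0,0,0,0,0],[-0.063,0.79,0,0,0,0.45,0],[0,0,0.9,0,0,0,0],[0,0,0.9,0,0,0,0],[0,0,0.6,0,0,0,0]]

```text
clock: 48.4
position: [0.5064, 0.3777, 0.0294]
orientation: [-3.141, -0.003, 2.952]
contact_force: [-0.0, 0.3, -0.6]
gripper_width: 0.0103
gripper_force: 30.0
```

>>> move_arm:
  increments:
    - [[0,0,0,0,0,0,0],[0,0,0,0,0,0,0]]

```text
clock: 48.6
position: [0.5078, 0.3783, 0.0335]
orientation: [3.14, -0.001, 2.952]
contact_force: [0.3, 0.2, 0.6]
gripper_width: 0.0105
gripper_force: 30.0
```

```bash
python3 go.py .506 .382 .0055 169.4
```

```text
pos [0.5078 0.3783 0.0335] rpy [ 1.7993e+02 -4.0000e-02  1.6913e+02] F [0.3 0.2 0.6] T [-0.02 -0.01  0.05] w 0.0105 30.0 t 48.6
shift units [0.049 0.065 0.561] turn units -0.034
```

>>> move_arm:
  increments:
    - [[0.03,0.05,0.3,0,0,0,0],[0,0,0.18,0,0,0,0],[0,0,0.08,0,0,0,0],[0,0,0,0,0,0,0],[0,0,0,0,0,0,26],[0,0,0,0,0,0,26],[0,0,0,0,0,0,26],[0,0,0,0,0,0,26],[0,0,-0.4,0,0,0,26],[0,0,-0.8,0,0,0,26],[0,0,-1,0,0,0,26],[0,0,-1,0,0,0,26]]

```text
clock: 49.8
position: [0.5057, 0.3808, 0.166]
orientation: [-3.141, -0.003, 2.952]
contact_force: [0.3, 0.1, 0.6]
gripper_width: 0.0227
gripper_force: 0.0
```

```bash
python3 go.py .59 .36 .2 169; python3 - <<'E'
from h import *
shot('wrist','w10.png'); shot('scene','s2.png'); 
a=cv2.imread('pics/raw_w10.png')[:330,200:440]; b=cv2.imread('pics/raw_s2.png')[120:340,210:420]
k=lambda i:cv2.resize(i,(int(i.shape[1]*560/i.shape[0])*2//3*3//2,560))
h=np.hstack([k(a),k(b)]); f=min(1,790/h.shape[1]); cv2.imwrite('pics/fin.png',cv2.resize(h,None,fx=f,fy=f))
E
```

```text
pos [0.5057 0.3808 0.166 ] rpy [-1.7998e+02 -1.5000e-01  1.6915e+02] F [0.3 0.1 0.6] T [ 0.03 -0.02  0.03] w 0.0227 0.0 t 49.8
shift units [-1.733 -0.092 -0.683] turn units 0.019
```

View pics/fin.png

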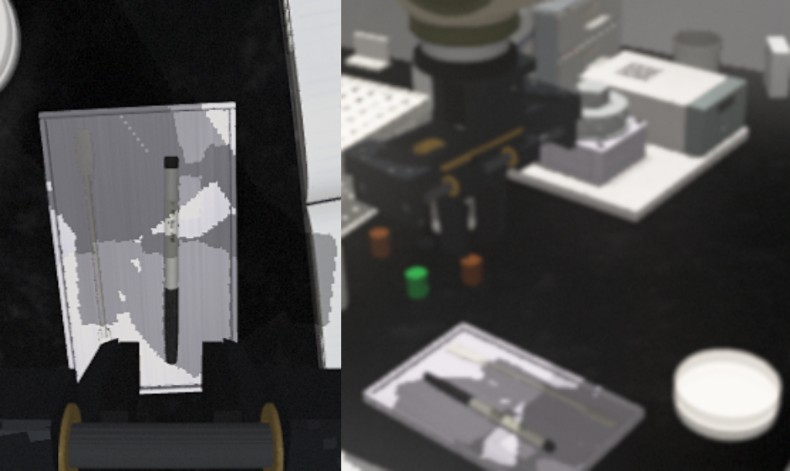

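The final pictures show the pen lying in the tray, (171,157)–(172,362), beside the spatula, and the lid seated level on the jar at (605,105). I'm handing in.

>>> move_arm:
  increments:
    - [[0,0,0,0,0,0,26],[0,0,0,0,0,0,26],[0,0,0,0,0,0,26],[0,0,0,0,0,0,26],[0,0,0,0,0,0,26]]

```text
clock: 50.4
position: [0.5059, 0.381, 0.1637]
orientation: [-3.141, -0.003, 2.952]
contact_force: [-0.1, -0.1, -0.6]
gripper_width: 0.0233
gripper_force: 0.0
```

```bash
python3 -c "
from cell import r
print(r.hand_in())"
```

```text
the job is handed in; nothing more can be done
None
```

Job handed in at 50 s, with no verdict returned: all five slugs are in the jar, the lid is screwed to its stop (torque rose to about 1 N·m), the button was pressed to its hard stop with the pen, and the pen is back in the tray.

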